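Build the next tier on a small kiln hearth

TASK

Build the next tier of the small top-hat kiln: stand the three 60 mm props upright on the three dark prop marks of the hearth, one on each, then lay the narrow half shelf level on all three with its middle over the green dish and its length running from the pair of marks to the single one, and last set the blue cup upright in the middle of that shelf. Set the shelf and the cup down rather than dropping them, leave the green dish where it stands, and let go of everything.

Things in the scene. Friction and masses are not known exactly. Their poses are not given: they have to be found in the camera images.
- hearth: Fixed kiln hearth: steel tray 256 x 252 mm, two bricks and a white bottom shelf 232 x 216 mm, top 48 mm above the bench. Origin: at bench level under the middle of the tier to build (the dish stands there); x along the tier, i.e. the half shelf's length; z up. It reaches 128 mm to +-x, 72 mm to -y, 180 mm to +y. A fixed pack of three cones, 45 mm high, stands on it at x -55, y +128 mm.
- mark_1: Dark grey flat round prop mark, 32 mm across, on the hearth's white bottom shelf. Two lie side by side about 86 mm to the hearth's -x, about 20 mm either side of its middle line; the third about 86 mm to +x near that line; which number is which varies. Any of the three props may stand on any mark. Origin: its centre, 48 mm above the bench.
- mark_2: Another of the three dark prop marks; see mark_1.
- mark_3: Another of the three dark prop marks; see mark_1.
- prop_round: Cream round kiln prop standing upright on the bench: 26 mm diameter, 60 mm high, 60 g, loose. Origin: centre of its underside, z up. (A squat light grey round prop 42 mm across and 25 mm high also stands on the bench; it is too short and is not used.)
- prop_square: Charcoal-dark square kiln prop standing upright on the bench: 26 x 26 mm, 60 mm high, 75 g, loose. Origin: centre of its underside; x and y square to its faces, z up.
- prop_hex: Red-brown six-sided kiln prop standing upright on the bench: 26 mm across flats (30 mm across corners), 60 mm high, 65 g, loose. Origin: centre of its underside; x points square to a flat (flats at every 60 degrees from there), z up.
- half_shelf: Narrow kiln half shelf, a pale slab with white top, 220 x 64 x 12 mm, about 350 g, loose, lying flat on two wooden battens 16 mm high that leave the middle 120 mm of its length clear beneath. Its 64 mm width can be gripped from above at the middle. Origin: centre of its underside; x along its length, y across, z up. Either end may go either way.
- cup: Blue glazed cup without handle, open upwards, on the bench: 56 mm diameter at the rim, 49 mm at the foot, 62 mm high, wall 4 mm, about 130 g, loose. Origin: centre of its underside, z up.
- dish: Small green dish, 46 mm across the rim, 28 mm high, loose, standing on the bottom shelf between the prop marks, in the middle of the tier; it stays there under the half shelf. Origin: centre of its underside.

How it is judged (in metres and radians):
On the way, in this order (a step that is already met when the one before it is completed fails the run):
1. a 60 mm prop stands upright on each of the three marks (((horizontal distance between prop_round and mark_1 below 0.012 m and z of prop_round in the frame of hearth between 0.044 and 0.052 m and angle between prop_round's own z axis and vertical below 0.08 rad) or (horizontal distance between prop_square and mark_1 below 0.012 m and z of prop_square in the frame of hearth between 0.044 and 0.052 m and angle between prop_square's own z axis and vertical below 0.08 rad) or (horizontal distance between prop_hex and mark_1 below 0.012 m and z of prop_hex in the frame of hearth between 0.044 and 0.052 m and angle between prop_hex's own z axis and vertical below 0.08 rad)) and ((horizontal distance between prop_round and mark_2 below 0.012 m and z of prop_round in the frame of hearth between 0.044 and 0.052 m and angle between prop_round's own z axis and vertical below 0.08 rad) or (horizontal distance between prop_square and mark_2 below 0.012 m and z of prop_square in the frame of hearth between 0.044 and 0.052 m and angle between prop_square's own z axis and vertical below 0.08 rad) or (horizontal distance between prop_hex and mark_2 below 0.012 m and z of prop_hex in the frame of hearth between 0.044 and 0.052 m and angle between prop_hex's own z axis and vertical below 0.08 rad)) and ((horizontal distance between prop_round and mark_3 below 0.012 m and z of prop_round in the frame of hearth between 0.044 and 0.052 m and angle between prop_round's own z axis and vertical below 0.08 rad) or (horizontal distance between prop_square and mark_3 below 0.012 m and z of prop_square in the frame of hearth between 0.044 and 0.052 m and angle between prop_square's own z axis and vertical below 0.08 rad) or (horizontal distance between prop_hex and mark_3 below 0.012 m and z of prop_hex in the frame of hearth between 0.044 and 0.052 m and angle between prop_hex's own z axis and vertical below 0.08 rad))), for 0.2 s.
2. the half shelf lies level on the three props, let go, its middle over the dish (all of step 1 and x of half_shelf in the frame of hearth between -0.015 and 0.015 m and y of half_shelf in the frame of hearth between -0.015 and 0.015 m and z of half_shelf in the frame of hearth between 0.105 and 0.112 m and angle between half_shelf's own z axis and vertical below 0.04 rad and angle between the x axis of half_shelf and the x axis of hearth, either way round below 0.14 rad and contact force between half_shelf and the fingers below 0.1 N), for 0.2 s.
3. the cup stands in the middle of the half shelf, let go (all of step 1 and x of half_shelf in the frame of hearth between -0.015 and 0.015 m and y of half_shelf in the frame of hearth between -0.015 and 0.015 m and z of half_shelf in the frame of hearth between 0.105 and 0.112 m and angle between half_shelf's own z axis and vertical below 0.04 rad and angle between the x axis of half_shelf and the x axis of hearth, either way round below 0.14 rad and horizontal distance between cup and half_shelf below 0.015 m and z of cup in the frame of half_shelf between 0.009 and 0.016 m and angle between cup's own z axis and vertical below 0.06 rad and contact force between cup and the fingers below 0.1 N), for 0.2 s.
At the end, for the whole second after the job is handed in: A 60 mm prop stands upright on each mark (within 12 mm); the half shelf lies level on all three, within 15 mm of the tier's middle and 8 degrees of the hearth's x; the cup stands on it within 15 mm of its middle; the dish is within 12 mm of its start; all released and at rest (all of step 1 and x of half_shelf in the frame of hearth between -0.015 and 0.015 m and y of half_shelf in the frame of hearth between -0.015 and 0.015 m and z of half_shelf in the frame of hearth between 0.105 and 0.112 m and angle between half_shelf's own z axis and vertical below 0.04 rad and angle between the x axis of half_shelf and the x axis of hearth, either way round below 0.14 rad and horizontal distance between cup and half_shelf below 0.015 m and z of cup in the frame of half_shelf between 0.009 and 0.016 m and angle between cup's own z axis and vertical below 0.06 rad and linear speed of each of prop_round, prop_square, prop_hex, half_shelf, cup below 0.02 m/s and distance of dish from where it was at the start of the episode below 0.012 m); the robot touches nothing.
It fails at once if the green dish is moved more than 12 mm or tipped (distance of dish from where it was at the start of the episode above 0.012 m or angle between dish's own z axis and vertical above 0.3 rad).
It fails at once if the half shelf or the cup is dropped (falls more than about 30 mm) ((linear speed of half_shelf above 0.8 m/s and contact force between half_shelf and the fingers below 0.05 N and height (world z) of half_shelf above 0.03 m) or (linear speed of cup above 0.8 m/s and contact force between cup and the fingers below 0.05 N and height (world z) of cup above 0.03 m)).
It also fails if it takes over 131 s, if anything falls off the work surface, if the arm or the gripper's body presses on something with over 40 N, if the wrist force passes 120 N, or if a joint passes its speed limit or range.

ROBOT

A 6-joint arm with a two-finger parallel gripper is mounted at the origin on the work surface. World frame = base frame: x ahead of the robot, y to its left, z up, the work surface at z = 0. Lengths are in mm, angles in rad, forces in N, time in s.
With the tool pointing down it reaches from about 375 to 925 mm from the base axis. Payload 5.7 kg.
Tool frame: the origin (TCP) lies at the very end of the fingers, on their centre line; the grasp point (between the pads) lies 19 mm behind it; y points along the fingers, z is the direction in which the jaws open and shut, and the axes are right-handed (so a half turn about y gives the same grasp; the last joint's range is limited). The gripper opens to 85 mm and grips with 20 to 120 N. Pads are 22 mm wide; open, the fingers measure 114 mm over their backs; the gripper's body (76 mm by 85 mm) begins 54 mm behind the grasp point. The pads swing forward as they close: fully open they stand 13 mm farther back than shut.
Start: joints at [-1.386, 0.359, 1.51, -0, 1.272, -0.115], TCP at [177.182, -573.21, 231.267] pointing down, gripper open.
Joint ranges: [-2.97, 2.97], [-1.01, 2.36], [0.21, 2.38], [-0.96, 4.11], [0.2, 2.71], [-2.98, 2.98]. Speed limits (rad/s): [2.39, 2.39, 3.14, 3.14, 3.14, 3.14].

INTERFACE

Orientations are given as a rotation vector (axis times angle).
In Python, from cell import env gives the robot as it stands.
- The arm moves only by the tool move_arm, never from a script. Its argument "deltas" is a list of rows, each a list of 3 entries, a list of its own where there are three numbers: the turn, a rotation vector about the tool's x, y, z in units of 10 degrees (1.0 is 10 degrees), then the shift along the tool's x, y, z in m, then the opening, from 0 (shut) to 1 (fully open). In form: [[[wx, wy, wz], [x, y, z], jaw], ...]. A call has 1 to 8 rows; each row is the pose to reach, as a shift and turn from the pose commanded when the call began, along the tool's axes at that moment; what a row does not reach only later rows make up. A row lasts 1/8 s, in which the tool goes at most 62.5 mm and 10.7 degrees, less where a joint would pass 70% of its speed; a pose out of reach is approached as far as the arm can. A call with a gripper value outside its range is refused whole. The fingers move at their own pace and stop on an object; "grip_force" is the grip in N (left out, the last holds). Time passes only in rows, so rows that repeat a pose let the fingers close. It gives the time, the measured TCP pose, the force and the opening at its end, in the units of the state.
- env.read_state(): the state, without advancing time (a new reading comes with each control period).
- env.snapshot(name): name is "scene" or "top"; returns a dict with "image" (384x512x3 uint8, blue, green, red), "range_z" (384x512 float32, mm along the optical axis (not along the pixel's ray), 0 where there is no reading), "mtx" (3x3 intrinsics, pixels), "cam_to_world" (4x4, takes a point from camera to world coordinates). Camera axes: x right, y down, z forward; pixel columns grow to the right and rows downward; lengths in mm; the calibration is good to about 2 mm. A picture is of the moment at which its call begins.
- env.sign_off(): hands the job in, once; it reports no verdict.
The state is a dict: "time": time; "joints": joint angles; "qvel": joint speeds; "joint_torque": joint torques, N m; "ee_pos": TCP position; "tool_rot": TCP orientation; "ft_force": force on the tool from outside, world axes, zero at the start; "wrist_torque": the same for the moment, N m; "gripper_width": opening from 0.0 (shut) to 1.0 (fully open).
Only numpy, scipy, OpenCV 4.12 (cv2) and the standard library are available. Lean on these libraries where they do the work, as an engineer would, in place of code of your own. Each camera call takes 0.05 s, during which the arm holds its last target. There are 200 camera calls.

## Working session

There is one attempt and no reset: what is moved stays moved. The work goes in short steps, Python scripts to look and compute and a tool call to move; the robot and the scene stay as the last step left them, time stands still between calls to the robot, and variables do not carry over. Pictures are saved under pics/ and viewed, about 12 in all and at most 16, crops included, and the job is handed in when it is done.

Besides the shell and the picture viewer there is one more tool, called after ">>>" as name(argument=value, ...) on one line, values as JSON. move_arm: Moves the arm, as the interface text tells. Its arguments: {"type":"object","properties":{"deltas":{"type":"array","items":{"type":"array"}},"grip_force":{"type":"number"}},"required":["deltas"]}

```bash
ls; mkdir -p pics; python3 - <<'E'
from cell import env
import cv2,numpy as np
s=env.read_state(); print({k:np.round(v,3) for k,v in s.items()})
for n in("scene","top"):
    d=env.snapshot(n); cv2.imwrite(f"pics/{n}0.png",d["image"]); np.savez(f"{n}0.npz",**d); print(n,d["mtx"].round(1).tolist(),d["cam_to_world"].round(3).tolist())
E
```

```text
pics
{'time': np.float64(0.0), 'joints': array([-1.386,  0.36 ,  1.511, -0.   ,  1.272, -0.115]), 'qvel': array([-0.001, -0.001, -0.002, -0.001, -0.001,  0.   ]), 'joint_torque': array([ 2.0000e-03, -5.2761e+01, -2.7862e+01, -0.0000e+00,  1.3000e-02,
       -0.0000e+00]), 'ee_pos': array([ 177.077, -572.586,  230.462]), 'tool_rot': array([-0.311,  2.062, -2.058]), 'ft_force': array([ 0.236, -0.053,  0.02 ]), 'wrist_torque': array([-0.053, -0.015,  0.05 ]), 'gripper_width': np.float64(0.998)}
scene [[499.2, 0.0, 260.3], [0.0, 499.2, 199.2], [0.0, 0.0, 1.0]] [[-0.769, 0.463, -0.441, 1057.04], [0.639, 0.56, -0.527, 575.704], [0.003, -0.687, -0.726, 957.968], [0.0, 0.0, 0.0, 1.0]]
top [[349.1, 0.0, 254.6], [0.0, 349.1, 191.1], [0.0, 0.0, 1.0]] [[0.12, -0.968, 0.219, 330.732], [-0.993, -0.119, 0.019, -105.359], [0.008, -0.219, -0.976, 913.052], [0.0, 0.0, 0.0, 1.0]]
```

View pics/scene0.png

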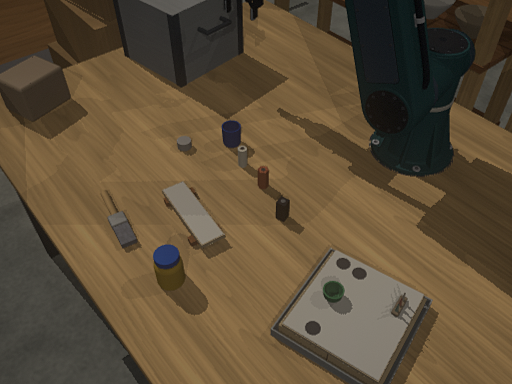

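View pics/top0.png

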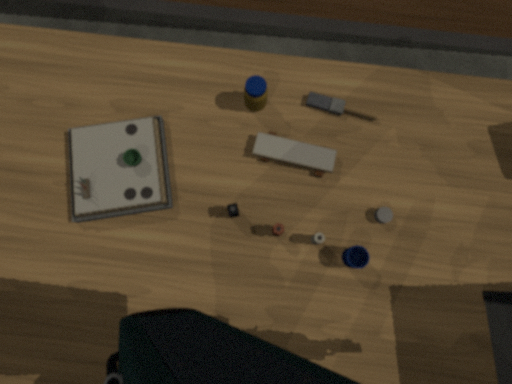

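Scene picture: marks at about (344,264), (359,273), (313,328), dish (333,291). Top picture: square prop (233,210), hex (279,230), round (319,238), cup (356,257), shelf (294,152), hearth on the left with marks at (131,129), (130,194), (147,192) and dish (132,158).

```bash
cat > h.py <<'E'
import numpy as np,cv2
from cell import env
def cloud(d):
    v,u=np.mgrid[:384,:512]; z=d["range_z"]; K=d["mtx"]
    P=np.stack([(u-K[0,2])/K[0,0]*z,(v-K[1,2])/K[1,1]*z,z,np.ones_like(z)],-1)@d["cam_to_world"].T
    P[z==0]=np.nan
    return P[...,:3]
def plane(d,uv,h):
    uv=np.atleast_2d(np.float64(uv)); K=d["mtx"];T=d["cam_to_world"]
    r=np.c_[(uv-K[[0,1],[2,2]])/K[0,0],np.ones(len(uv))]@T[:3,:3].T
    return (T[:3,3]+r*((h-T[2,3])/r[:,2])[:,None])[:,:2]
def top(P,c,R,lo,hi):
    m=(np.hypot(P[...,0]-c[0],P[...,1]-c[1])<R)&(P[...,2]>lo)&(P[...,2]<hi)
    return P[m]
E
python3 - <<'E'
from h import *
D={n:np.load(n+"0.npz") for n in("scene","top")}
T=D["top"]
px=dict(square=(233,210,60),hex=(279,230,60),round=(319,238,60),cup=(356,257,62),shelf=(294,150,28))
for k,(u,v,h) in px.items():
    c=plane(T,(u,v),h)[0]
    for n,d in D.items():
        q=top(cloud(d),c,130 if k=="shelf" else 45,h-7,h+7)
        r=cv2.minAreaRect(q[:,:2].astype(np.float32))
        print(k,n,len(q),"med z",np.median(q[:,2]).round(1),"mean",q[:,:2].mean(0).round(1),"rect",np.round(r[0],1),np.round(r[1],1),round(r[2],1))
# marks & dish by darkness on hearth plane
for n,d in D.items():
    im=d["image"].astype(int).max(2)
    P=cloud(d)
    c=plane(T,(132,158),48)[0]
    m=(np.hypot(P[...,0]-c[0],P[...,1]-c[1])<125)&(abs(P[...,2]-48)<8)
    print(n,"hearth bright med",np.median(im[m]), np.median(P[m][:,2]))
    b=(m&(im<0.6*np.median(im[m]))).astype(np.uint8)
    N,L,S,C=cv2.connectedComponentsWithStats(b)
    for i in range(1,N):
        if S[i,4]>40: print("  dark",S[i],C[i].round(1),plane(d,C[i],48)[0].round(1))
    q=top(P,c,35,68,84); print("  dish",len(q),cv2.minAreaRect(q[:,:2].astype(np.float32)))
E
python3 -c "
import cv2
a=cv2.imread('pics/scene0.png')[100:384,150:450];cv2.imwrite('pics/c1.png',cv2.convertScaleAbs(cv2.resize(a,(800,600*757//600*0+757))[:600],alpha=1.8))"
```

```text
square scene 100 med z 58.7 mean [473.9 -34.5] rect [472.5 -35.7] [27.2 27.1] 16.6
square top 112 med z 59.7 mean [470.7 -39.8] rect [470.9 -39.5] [25.5 25.8] 19.2
hex scene 69 med z 58.7 mean [ 437.9 -153.6] rect [ 437.3 -155.4] [30.  25.9] 86.3
hex top 102 med z 60.2 mean [ 435.5 -157.4] rect [ 436.1 -157.2] [27.1 24.8] 6.9
round scene 52 med z 57.8 mean [ 428.2 -254.3] rect [ 426.9 -256.1] [28.6 22. ] 51.5
round top 92 med z 60.5 mean [ 425.6 -258.2] rect [ 425.8 -258.4] [25.3 23.8] 46.1
cup scene 100 med z 59.3 mean [ 393.2 -349.9] rect [ 393.4 -349.2] [57.3 51.7] 51.8
cup top 145 med z 61.7 mean [ 391.1 -354.8] rect [ 391.  -354.1] [52.2 55.1] 7.0
shelf scene 1730 med z 27.1 mean [ 652.7 -169.8] rect [ 650.9 -178.3] [225.4  66.5] 83.5
shelf top 1932 med z 28.7 mean [ 647.9 -180.8] rect [ 649.5 -180.6] [219.7  65.8] 83.1
scene hearth bright med 134.0 46.9471664318138
  dark [337 258  13  11 115] [342.9 263.2] [487.8 185.1]
  dark [352 268  15  11 126] [358.9 273. ] [479.8 226.1]
  dark [326 288  14  10  93] [332.5 293. ] [561.6 225.2]
  dark [305 321  16  14 166] [312.5 327.6] [651.1 257. ]
  dish 164 ((569.2843017578125, 231.81939697265625), (45.81100845336914, 44.006736755371094), 4.083268165588379)
top hearth bright med 117.0 47.853160227099465
  dark [126 124  11  11  85] [130.9 128.9] [651.9 255.2]
  dark [128 154  11  10  81] [133.1 158.4] [572.5 233.6]
  dark [141 187  11  11  95] [145.9 192.3] [488.1 183.8]
  dark [125 189  11  10  91] [129.7 193.4] [480.4 223.9]
  dish 118 ((568.5333862304688, 227.2823944091797), (43.416831970214844, 42.97437286376953), 17.737642288208008)
```

```bash
cat >> h.py <<'E'
from scipy.spatial.transform import Rotation as Ro
def go(x,y,z,jaw):
    """tool delta from present pose to TCP (x,y,z) mm, pointing down, jaw axis at world yaw jaw deg (mod 180)"""
    s=env.read_state(); R=Ro.from_rotvec(s["tool_rot"]); p=s["ee_pos"]
    best=None
    for j in (jaw,jaw+180):
        a=np.radians(j); zt=np.array([np.cos(a),np.sin(a),0]); yt=np.array([0,0,-1.]); xt=np.cross(yt,zt)
        w=(R.inv()*Ro.from_matrix(np.c_[xt,yt,zt])).as_rotvec()
        if best is None or np.linalg.norm(w)<np.linalg.norm(best): best=w
    print("from",p.round(1),"j",s["joints"].round(2),"turn",(np.degrees(best)/10).round(3),"shift",(R.inv().apply(np.array([x,y,z])-p)/1000).round(4))
E
python3 - <<'E'
from h import *
D={n:np.load(n+"0.npz") for n in("scene","top")}
for n,d in D.items():
    P=cloud(d);im=d["image"].astype(int)
    q=(np.hypot(P[...,0]-565,P[...,1]-275)<175)&(abs(P[...,2]-47)<6)
    m=cv2.morphologyEx((q&(im.max(2)>80)).astype(np.uint8),cv2.MORPH_CLOSE,np.ones((5,5)))
    N,L,S,C=cv2.connectedComponentsWithStats(m); i=1+S[1:,4].argmax()
    c=max(cv2.findContours((L==i).astype(np.uint8),0,1)[0],key=len)[:,0]
    r=cv2.minAreaRect(plane(d,c,48).astype(np.float32)); print(n,r)
    for a in [r[2]-90,r[2],r[2]+90]:
        if abs(a)<45: th=np.radians(a)
    print(" yaw",np.degrees(th),"origin",np.array(r[0])-54*np.array([-np.sin(th),np.cos(th)]))
R=Ro.from_rotvec(env.read_state()["tool_rot"]).as_matrix(); print(R.round(3))
def crop(d,u,v,w,h):
    return cv2.convertScaleAbs(cv2.resize(d["image"][v:v+h,u:u+w],(400,400),interpolation=cv2.INTER_CUBIC),alpha=1.8)
cv2.imwrite("pics/c2.png",np.hstack([crop(D["scene"],248,162,30,30),crop(D["top"],264,215,30,30)]))
go(471.8,-37.5,120,18)
E
```

```text
scene ((555.06787109375, 282.4217529296875), (233.26473999023438, 215.0), 15.998807907104492)
 yaw 15.998807907104494 origin [569.95120831 230.51331168]
top ((551.5042724609375, 276.55291748046875), (230.4835205078125, 216.38131713867188), 16.069551467895508)
 yaw 16.069551467895508 origin [566.45169008 224.66289237]
[[-0.955 -0.     0.295]
 [-0.295  0.002 -0.955]
 [-0.    -1.    -0.002]]
from [ 177.1 -572.6  230.5] j [-1.39  0.36  1.51 -0.    1.27 -0.12] turn [8.000e-03 8.918e+00 7.000e-03] shift [-0.4396  0.1113 -0.424 ]
```

View pics/c2.png

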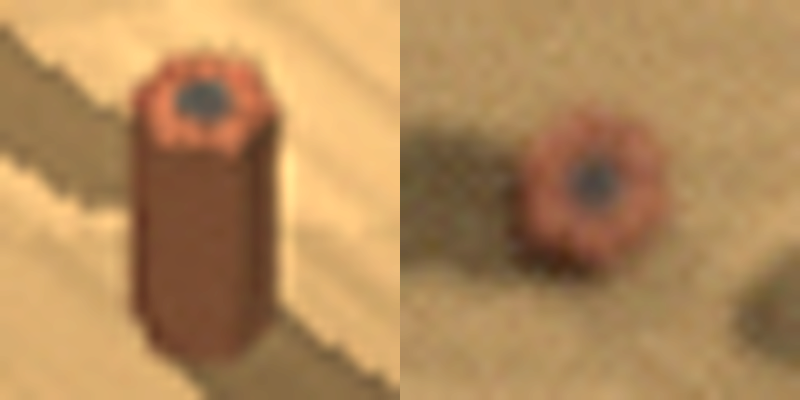

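The hex's front flat runs at about 132° in world, so its flat normals lie at about 42/102/-18°. I use the two-camera averages. First I go to the square prop.

>>> move_arm(deltas=[[[0,1.1,0],[-0.055,0.014,-0.053],0.6],[[0,2.2,0],[-0.11,0.028,-0.106],0.6],[[0,3.3,0],[-0.165,0.042,-0.159],0.6],[[0,4.4,0],[-0.22,0.056,-0.212],0.6],[[0,5.5,0],[-0.275,0.07,-0.265],0.6],[[0,6.6,0],[-0.33,0.084,-0.318],0.6],[[0,7.7,0],[-0.385,0.098,-0.371],0.6],[[0,8.9,0],[-0.44,0.111,-0.424],0.6]], grip_force=40)

```text
time: 1.1
ee_pos: [397.0, -177.4, 148.5]
tool_rot: [-0.936, -1.561, 1.561]
ft_force: [0.7, -1.0, 0.3]
gripper_width: 0.6
```

```bash
python3 -c "
from h import *
go(471.7,-37.6,24,18);print(env.read_state()['gripper_width'])"
```

```text
from [ 397.  -177.4  148.5] j [-0.58  0.23  1.95  0.    0.96  2.07] turn [0.    1.011 0.   ] shift [ 0.0881  0.1245 -0.1317]
0.6000255600496971
```

The turn took the last joint the long way round, so I fix the branch choice in the helper and come back.

```bash
python3 - <<'E'
s=open('h.py').read()
i=s.index("def go(")
s=s[:i]+'''def go(x,y,z,jaw):
    """tool delta to TCP (x,y,z) mm, pointing down, jaw axis at yaw jaw deg mod 180, branch with least |j6| (jaw=j1-j6)"""
    s=env.read_state(); R=Ro.from_rotvec(s["tool_rot"]); p=s["ee_pos"]; q=np.degrees(s["joints"])
    j1=np.degrees(np.arctan2(y,x)); j6=min((j1-jaw+k*180 for k in(-1,0,1)),key=abs)
    M=R.as_matrix()
    print("from",p.round(1),"yaw",round(q[0]-q[5],1),"y.z",M[2,1].round(4),"turn",round(-((j1-j6)-(q[0]-q[5]))/10,2),"shift",(R.inv().apply(np.array([x,y,z])-p)/1000).round(4),"grip",s["gripper_width"].round(3),"F",s["ft_force"].round(1))
'''
open('h.py','w').write(s)
E
python3 -c "
from h import *
go(471.7,-37.6,90,18)"
```

```text
Traceback (most recent call last):
  File "h.py", line 21, in go
    print("from",p.round(1),"yaw",round(q[0]-q[5],1),"y.z",M[2,1].round(4),"turn",round(-((j1-j6)-(q[0]-q[5]))/10,2),"shift",(R.inv().apply(np.array([x,y,z])-p)/1000).round(4),"grip",s["gripper_width"].round(3),"F",s["ft_force"].round(1))
                                                                                                                                                                                       ^^^^^^^^^^^^^^^^^^^^^^^^
AttributeError: 'float' object has no attribute 'round'
```

```bash
sed -i 's/s\["gripper_width"\].round(3)/round(float(s["gripper_width"]),3)/' h.py; python3 -c "
from h import *
go(471.7,-37.6,90,18)"
```

```text
from [ 397.  -177.4  148.5] yaw -151.9 y.z -1.0 turn -16.99 shift [ 0.0881  0.0585 -0.1318] grip 0.6 F [ 0.7 -1.   0.3]
```

>>> move_arm(deltas=[[[0,-1.05,0],[0.011,0.007,-0.017],0.6],[[0,-2.1,0],[0.022,0.014,-0.033],0.6],[[0,-3.15,0],[0.033,0.021,-0.05],0.6],[[0,-4.2,0],[0.044,0.028,-0.066],0.6],[[0,-5.25,0],[0.055,0.035,-0.083],0.6],[[0,-6.3,0],[0.066,0.042,-0.1],0.6],[[0,-7.35,0],[0.077,0.05,-0.116],0.6],[[0,-8.4,0],[0.088,0.0585,-0.132],0.6]])

```text
time: 2.1
ee_pos: [470.8, -38.1, 90.0]
tool_rot: [-0.404, 2.004, -2.003]
ft_force: [0.2, -0.8, 1.1]
gripper_width: 0.598
```

>>> move_arm(deltas=[[[0,-1.05,0],[0,0,0],0.6],[[0,-2.1,0],[0,0,0],0.6],[[0,-3.15,0],[0,0,0],0.6],[[0,-4.2,0],[0,0,0],0.6],[[0,-5.25,0],[0,0,0],0.6],[[0,-6.3,0],[0,0,0],0.6],[[0,-7.35,0],[0,0,0],0.6],[[0,-8.6,0],[0,0,0],0.6]])

```text
time: 3.1
ee_pos: [470.5, -38.7, 90.2]
tool_rot: [-1.335, 0.988, -0.987]
ft_force: [0.6, -0.9, 0.3]
gripper_width: 0.595
```

```bash
python3 -c "
from h import *
go(471.7,-37.6,24,18)"
```

```text
from [470.5 -38.7  90.2] yaw 17.0 y.z -1.0 turn -0.1 shift [-0.0007  0.0662  0.0015] grip 0.595 F [ 0.6 -0.9  0.3]
```

>>> move_arm(deltas=[[[0,-0.1,0],[-0.0005,0.033,0.0015],0.6],[[0,-0.1,0],[-0.0005,0.066,0.0015],0.6],[[0,-0.1,0],[-0.0005,0.066,0.0015],0.6],[[0,-0.1,0],[-0.0005,0.066,0.0015],0.1],[[0,-0.1,0],[-0.0005,0.066,0.0015],0.1],[[0,-0.1,0],[-0.0005,0.066,0.0015],0.1],[[0,-0.1,0],[-0.0005,0.066,0.0015],0.1],[[0,-0.1,0],[-0.0005,0.066,0.0015],0.1]])

```text
time: 4.1
ee_pos: [472.8, -38.1, 25.3]
tool_rot: [-1.339, 0.978, -0.98]
ft_force: [0.3, 0.1, 6.0]
gripper_width: 0.298
```

```bash
python3 -c "
from h import *
go(471.7,-37.6,24,18)
go(480,225,150,16)"
```

```text
from [472.8 -38.1  25.3] yaw 17.7 y.z -1.0 turn -0.03 shift [-0.0008  0.0013 -0.0009] grip 0.298 F [0.3 0.1 6. ]
from [472.8 -38.1  25.3] yaw 17.7 y.z -1.0 turn 0.17 shift [-0.2484 -0.1248  0.0869] grip 0.298 F [0.3 0.1 6. ]
```

>>> move_arm(deltas=[[[0,0,0],[0,-0.04,0],0.1],[[0,0,0],[0,-0.09,0],0.1],[[0,0.05,0],[-0.03,-0.125,0.01],0.1],[[0,0.1,0],[-0.08,-0.125,0.028],0.1],[[0,0.17,0],[-0.135,-0.125,0.047],0.1],[[0,0.17,0],[-0.19,-0.125,0.066],0.1],[[0,0.17,0],[-0.23,-0.125,0.081],0.1],[[0,0.17,0],[-0.2484,-0.125,0.087],0.1]])

```text
time: 5.1
ee_pos: [479.4, 227.3, 149.6]
tool_rot: [-1.329, 1.0, -1.0]
ft_force: [-0.3, 0.4, -1.6]
gripper_width: 0.299
```

```bash
python3 -c "
from h import *
go(480,225,75,16)"
```

```text
from [479.4 227.3 149.6] yaw 16.1 y.z -1.0 turn 0.01 shift [ 0.0024  0.0746 -0.0001] grip 0.299 F [-0.3  0.4 -1.6]
```

>>> move_arm(deltas=[[[0,0,0],[0.001,0.03,0],0.1],[[0,0,0],[0.001,0.055,0],0.1],[[0,0,0],[0.001,0.065,0],0.1],[[0,0,0],[0.001,0.065,0],0.1],[[0,0,0],[0.001,0.065,0],0.1]])

```text
time: 5.72
ee_pos: [480.6, 224.2, 85.2]
tool_rot: [-1.327, 1.001, -1.002]
ft_force: [-0.4, 0.3, -1.1]
gripper_width: 0.298
```

```bash
python3 - <<'E'
from h import *
go(480,225,75,16)
out=[]
for n in("scene","top"):
    d=env.snapshot(n); P=cloud(d)
    q=top(P,(480,225),40,100,125); print(n,len(q),q.mean(0) if len(q) else'')
    u,v=(290,215) if n=="scene" else (90,110)
    out.append(cv2.convertScaleAbs(cv2.resize(d["image"][v:v+130,u:u+110],(400,473)),alpha=1.6))
cv2.imwrite("pics/p3.png",np.hstack(out))
E
```

```text
from [480.6 224.2  85.2] yaw 15.9 y.z -1.0 turn -0.01 shift [-0.001   0.0102 -0.0003] grip 0.298 F [-0.4  0.3 -1.1]
scene 72 [489.05230881 236.56551351 110.78415807]
top 108 [482.80001571 213.74043494 114.83356319]
```

View pics/p3.png

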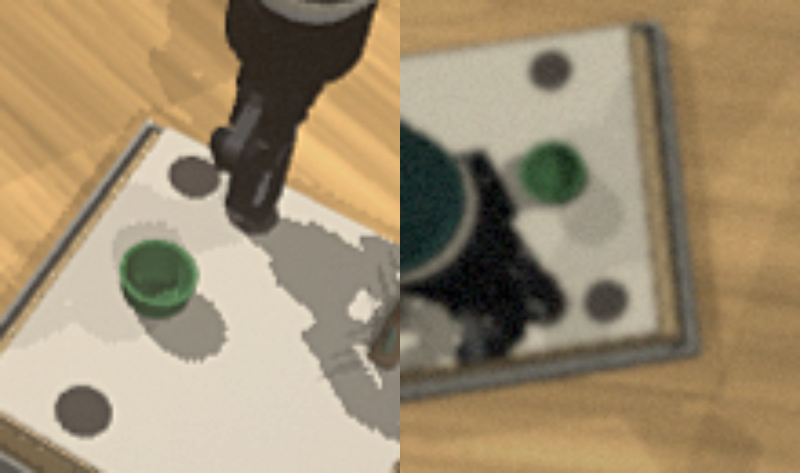

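The picture shows the gripper above mark B with the dish clear of it, so I lower the prop and release it.

>>> move_arm(deltas=[[[0,0,0],[0,0.008,0],0.1],[[0,0,0],[0,0.0115,0],0.1],[[0,0,0],[0,0.0115,0],0.1],[[0,0,0],[0,0.0115,0],0.5],[[0,0,0],[0,0.0115,0],0.5],[[0,0,0],[0,0.0115,0],0.5],[[0,0,0],[0,-0.03,0],0.5],[[0,0,0],[0,-0.08,0],0.5]])

```text
time: 6.82
ee_pos: [478.8, 223.9, 164.3]
tool_rot: [-1.331, 1.004, -1.0]
ft_force: [0.8, 0.1, 0.1]
gripper_width: 0.495
```

```bash
python3 -c "
from h import *
go(436.7,-156.3,120,-18)"
```

```text
from [478.8 223.9 164.3] yaw 16.0 y.z -1.0 turn 3.4 shift [ 0.354   0.0447 -0.1448] grip 0.495 F [0.8 0.1 0.1]
```

>>> move_arm(deltas=[[[0,0.4,0],[0.05,0,-0.02],0.6],[[0,0.9,0],[0.102,0,-0.042],0.6],[[0,1.4,0],[0.153,0.01,-0.063],0.6],[[0,2,0],[0.204,0.02,-0.084],0.6],[[0,2.5,0],[0.255,0.03,-0.105],0.6],[[0,3,0],[0.306,0.04,-0.125],0.6],[[0,3.4,0],[0.354,0.045,-0.145],0.6],[[0,3.4,0],[0.354,0.045,-0.145],0.6]])

```text
time: 7.82
ee_pos: [437.8, -159.4, 119.1]
tool_rot: [-1.041, 1.44, -1.442]
ft_force: [0.3, -0.3, -0.9]
gripper_width: 0.596
```

```bash
python3 - <<'E'
from h import *
go(436.7,-156.3,24,-18)
for n in("scene","top"):
    d=env.snapshot(n); P=cloud(d)
    q=top(P,(480,225),32,103,113)
    if len(q)>10: print(n,len(q),q.mean(0).round(1),cv2.minAreaRect(q[:,:2].astype(np.float32)))
E
```

```text
from [ 437.8 -159.4  119.1] yaw -18.4 y.z -1.0 turn -0.04 shift [-0.0026  0.0951 -0.002 ] grip 0.596 F [ 0.3 -0.3 -0.9]
scene 132 [481.9 226.9 107. ] ((481.5516357421875, 226.66009521484375), (28.084482192993164, 25.48088264465332), 13.948953628540039)
top 125 [479.9 222.5 107.6] ((479.91265869140625, 223.12539672851562), (25.76110076904297, 26.529541015625), 16.47806739807129)
```

```bash
python3 -c "
from h import *
go(436.7,-156.3,24,-18)"
```

```text
from [ 437.4 -156.1  119.2] yaw -18.1 y.z -1.0 turn -0.01 shift [ 0.0004  0.0952 -0.0005] grip 0.6 F [-1.1 -0.1  0. ]
```

>>> move_arm(deltas=[[[0,0,0],[0,0.05,-0.0005],0.6],[[0,0,0],[0,0.095,-0.0005],0.6],[[0,0,0],[0,0.095,-0.0005],0.6],[[0,0,0],[0,0.095,-0.0005],0.1],[[0,0,0],[0,0.095,-0.0005],0.1],[[0,0,0],[0,0.095,-0.0005],0.1],[[0,0,0],[0,0.095,-0.0005],0.1],[[0,0,0],[0,0.095,-0.0005],0.1]])

```text
time: 8.93
ee_pos: [438.6, -156.3, 25.9]
tool_rot: [-1.041, 1.435, -1.439]
ft_force: [-0.4, 1.4, 9.0]
gripper_width: 0.297
```

```bash
python3 -c "
from h import *
go(488,184.4,150,16)"
```

```text
from [ 438.6 -156.3   25.9] yaw -18.0 y.z -1.0 turn -3.4 shift [-0.3392 -0.1243 -0.0582] grip 0.297 F [-0.4  1.4  9. ]
```

>>> move_arm(deltas=[[[0,0,0],[0,-0.04,0],0.1],[[0,-0.3,0],[0,-0.09,0],0.1],[[0,-0.8,0],[-0.04,-0.125,-0.007],0.1],[[0,-1.4,0],[-0.1,-0.125,-0.017],0.1],[[0,-2,0],[-0.16,-0.125,-0.027],0.1],[[0,-2.6,0],[-0.22,-0.125,-0.038],0.1],[[0,-3.2,0],[-0.28,-0.125,-0.048],0.1],[[0,-3.4,0],[-0.339,-0.125,-0.058],0.1]])

```text
time: 9.93
ee_pos: [487.3, 186.5, 150.3]
tool_rot: [-1.328, 0.999, -1.001]
ft_force: [2.0, -0.6, -0.6]
gripper_width: 0.295
```

>>> move_arm(deltas=[[[0,0,0],[0,0.03,0],0.1],[[0,0,0],[0,0.06,0],0.1],[[0,0,0],[0,0.06,0],0.1],[[0,0,0],[0,0.06,0],0.1]])

```text
time: 10.42
ee_pos: [487.7, 184.4, 90.5]
tool_rot: [-1.327, 1.001, -1.002]
ft_force: [-0.3, -0.6, -0.1]
gripper_width: 0.299
```

```bash
python3 - <<'E'
from h import *
go(488,184.4,75,16)
for n in("scene","top"): env.snapshot(n)
go(488,184.4,75,16)
E
```

```text
from [487.7 184.4  90.5] yaw 15.9 y.z -1.0 turn -0.01 shift [0.0001 0.0155 0.0002] grip 0.299 F [-0.3 -0.6 -0.1]
from [488.2 184.5  90.8] yaw 15.9 y.z -1.0 turn -0.01 shift [-0.      0.0158 -0.0003] grip 0.298 F [-0.5 -0.   0.1]
```

>>> move_arm(deltas=[[[0,0,0],[0,0.01,0],0.1],[[0,0,0],[0,0.0165,0],0.1],[[0,0,0],[0,0.0165,0],0.1],[[0,0,0],[0,0.0165,0],0.5],[[0,0,0],[0,0.0165,0],0.5],[[0,0,0],[0,0.0165,0],0.5],[[0,0,0],[0,-0.03,0],0.5],[[0,0,0],[0,-0.075,0],0.5]])

```text
time: 11.52
ee_pos: [486.5, 184.3, 164.8]
tool_rot: [-1.33, 1.003, -1.001]
ft_force: [1.5, 0.7, 0.4]
gripper_width: 0.499
```

```bash
python3 -c "
from h import *
go(426.3,-257.2,120,-30)"
```

```text
from [486.5 184.3 164.8] yaw 16.0 y.z -1.0 turn 4.6 shift [ 0.408   0.045  -0.1792] grip 0.499 F [1.5 0.7 0.4]
```

>>> move_arm(deltas=[[[0,0.5,0],[0.055,0,-0.024],0.6],[[0,1.1,0],[0.11,0,-0.048],0.6],[[0,1.7,0],[0.165,0.01,-0.072],0.6],[[0,2.4,0],[0.22,0.02,-0.096],0.6],[[0,3,0],[0.275,0.03,-0.12],0.6],[[0,3.7,0],[0.33,0.04,-0.144],0.6],[[0,4.3,0],[0.385,0.045,-0.168],0.6],[[0,4.6,0],[0.408,0.045,-0.179],0.6]])

```text
time: 12.52
ee_pos: [426.7, -260.3, 118.9]
tool_rot: [-0.911, 1.587, -1.588]
ft_force: [-0.3, 0.6, 0.3]
gripper_width: 0.6
```

```bash
python3 - <<'E'
from h import *
for n in("scene","top"):
    d=env.snapshot(n); P=cloud(d)
    for k,c in dict(B=(480,225),A=(488,184.5)).items():
        q=top(P,c,22,103,113)
        if len(q)>10: print(n,k,len(q),q.mean(0).round(1),np.round(cv2.minAreaRect(q[:,:2].astype(np.float32))[0],1))
go(426.3,-257.2,24,-30)
E
```

```text
scene B 131 [481.7 226.4 106.6] [481.  226.1]
scene A 111 [489.8 184.7 106.9] [490.8 184.6]
top B 128 [479.9 222.3 107.5] [480.  223.3]
top A 111 [488.2 180.7 107.7] [487.9 180.3]
from [ 427.2 -260.   119.2] yaw -30.3 y.z -1.0 turn -0.03 shift [-0.0021  0.0952 -0.0022] grip 0.602 F [ 0.6 -0.1  0. ]
```

>>> move_arm(deltas=[[[0,0,0],[-0.0015,0.05,-0.0015],0.6],[[0,0,0],[-0.0015,0.095,-0.0015],0.6],[[0,0,0],[-0.0015,0.095,-0.0015],0.6],[[0,0,0],[-0.0015,0.095,-0.0015],0.1],[[0,0,0],[-0.0015,0.095,-0.0015],0.1],[[0,0,0],[-0.0015,0.095,-0.0015],0.1],[[0,0,0],[-0.0015,0.095,-0.0015],0.1],[[0,0,0],[-0.0015,0.095,-0.0015],0.1]])

```text
time: 13.62
ee_pos: [427.7, -255.6, 25.8]
tool_rot: [-0.912, 1.581, -1.586]
ft_force: [-0.4, 1.4, 8.6]
gripper_width: 0.293
```

```bash
python3 -c "
from h import *
go(651.5,256,160,16)"
```

```text
from [ 427.7 -255.6   25.8] yaw -30.0 y.z -1.0 turn -4.6 shift [-0.5549 -0.1344 -0.0621] grip 0.293 F [-0.4  1.4  8.6]
```

>>> move_arm(deltas=[[[0,0,0],[0,-0.05,0],0.1],[[0,-0.6,0],[-0.03,-0.1,-0.003],0.1],[[0,-1.2,0],[-0.08,-0.134,-0.009],0.1],[[0,-1.8,0],[-0.135,-0.134,-0.015],0.1],[[0,-2.4,0],[-0.19,-0.134,-0.021],0.1],[[0,-3,0],[-0.245,-0.134,-0.027],0.1],[[0,-3.6,0],[-0.3,-0.134,-0.034],0.1],[[0,-4.2,0],[-0.355,-0.134,-0.04],0.1]])

```text
time: 14.62
ee_pos: [570.2, 74.1, 159.1]
tool_rot: [-1.302, 1.051, -1.052]
ft_force: [0.7, -0.4, -1.0]
gripper_width: 0.292
```

```bash
python3 -c "
from h import *
go(651.5,256,110,16)"
```

```text
from [570.2  74.1 159.1] yaw 12.2 y.z -1.0 turn -0.38 shift [-0.1607  0.0492  0.1177] grip 0.292 F [ 0.7 -0.4 -1. ]
```

>>> move_arm(deltas=[[[0,-0.1,0],[-0.045,0,0.033],0.1],[[0,-0.2,0],[-0.09,0,0.066],0.1],[[0,-0.3,0],[-0.135,0,0.099],0.1],[[0,-0.38,0],[-0.16,0.01,0.1175],0.1],[[0,-0.38,0],[-0.16,0.05,0.1175],0.1],[[0,-0.38,0],[-0.16,0.07,0.1175],0.1],[[0,-0.38,0],[-0.16,0.07,0.1175],0.1],[[0,-0.38,0],[-0.16,0.07,0.1175],0.1]])

```text
time: 15.62
ee_pos: [652.3, 252.9, 89.7]
tool_rot: [-1.325, 1.004, -1.005]
ft_force: [0.1, -1.0, -0.6]
gripper_width: 0.29
```

```bash
python3 -c "
from h import *
go(651.5,256,74,16)"
```

```text
from [652.3 252.9  89.7] yaw 15.7 y.z -1.0 turn -0.03 shift [-0.0032  0.0157  0.0001] grip 0.29 F [ 0.1 -1.  -0.6]
```

>>> move_arm(deltas=[[[0,0,0],[-0.0035,0.008,0],0.1],[[0,0,0],[-0.0035,0.0155,0],0.1],[[0,0,0],[-0.0035,0.0155,0],0.1],[[0,0,0],[-0.0035,0.0155,0],0.5],[[0,0,0],[-0.0035,0.0155,0],0.5],[[0,0,0],[-0.0035,0.0155,0],0.5],[[0,0,0],[-0.0035,-0.03,0],0.5],[[0,0,0],[-0.0035,-0.075,0],0.5]])

```text
time: 16.62
ee_pos: [650.0, 256.4, 163.6]
tool_rot: [-1.328, 1.005, -1.003]
ft_force: [0.9, 0.5, 0.5]
gripper_width: 0.496
```

```bash
python3 -c "
from h import *
go(650.2,-179.4,150,-6.7)"
```

```text
from [650.  256.4 163.6] yaw 15.8 y.z -1.0 turn 2.25 shift [ 0.4195  0.0138 -0.1181] grip 0.496 F [0.9 0.5 0.5]
```

>>> move_arm(deltas=[[[0,0.2,0],[0.055,0,-0.015],0.5],[[0,0.5,0],[0.11,0,-0.03],0.7],[[0,0.8,0],[0.165,0,-0.046],1.0],[[0,1.1,0],[0.22,0,-0.062],1.0],[[0,1.5,0],[0.275,0,-0.077],1.0],[[0,1.8,0],[0.33,0,-0.093],1.0],[[0,2.1,0],[0.385,0,-0.108],1.0],[[0,2.25,0],[0.4195,0.014,-0.118],1.0]])

```text
time: 17.62
ee_pos: [651.8, -182.6, 150.5]
tool_rot: [-1.149, 1.295, -1.3]
ft_force: [0.1, 0.8, 0.5]
gripper_width: 1.002
```

```bash
python3 - <<'E'
from h import *
for n in("scene","top"):
    d=env.snapshot(n); P=cloud(d)
    for k,c in dict(B=(480,225),A=(488,184.5),C=(651.5,256)).items():
        q=top(P,c,22,103,113)
        if len(q)>10: print(n,k,len(q),q.mean(0).round(1),np.round(cv2.minAreaRect(q[:,:2].astype(np.float32))[0],1))
    cv2.imwrite(f"pics/{n}4.png",d["image"])
for _ in range(4): env.snapshot("top")
go(650.2,-179.4,20,-6.7)
E
```

```text
scene B 135 [481.9 226.7 106.6] [481.2 226.4]
scene A 112 [490.  184.7 106.9] [489.9 184.8]
scene C 129 [653.9 255.4 106.8] [653.7 254.7]
from [ 651.  -178.1  149.5] yaw -6.7 y.z -1.0 turn 0.0 shift [ 0.0015  0.1295 -0.0006] grip 0.999 F [-0.  -0.1 -0.3]
```

View pics/scene4.png

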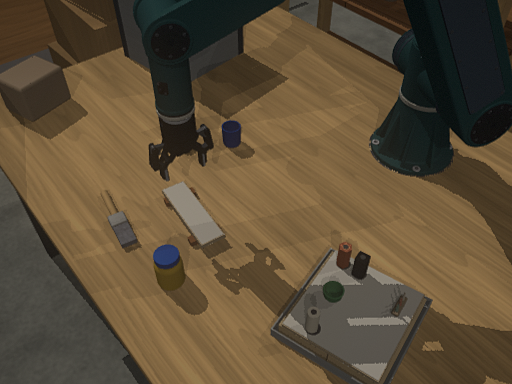

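Hex (344,253), square (360,264) and round (312,318) all stand on their marks, and the dish (333,291) is undisturbed. Next is the shelf.

>>> move_arm(deltas=[[[0,0,0],[0.0015,0.05,0],1.0],[[0,0,0],[0.0015,0.1,0],1.0],[[0,0,0],[0.0015,0.125,0],1.0],[[0,0,0],[0.0015,0.14,0],1.0],[[0,0,0],[0.0015,0.147,0],1.0],[[0,0,0],[0.0015,0.147,0],1.0]], grip_force=70)

```text
time: 18.68
ee_pos: [651.3, -180.4, 2.9]
tool_rot: [-1.151, 1.294, -1.295]
ft_force: [0.4, 0.5, -0.3]
gripper_width: 1.0
```

```bash
python3 - <<'E'
from h import *
go(650.2,-179.4,2,-6.7)
d=env.snapshot("scene")
cv2.imwrite("pics/p5.png",cv2.convertScaleAbs(cv2.resize(d["image"][120:260,130:260],(650,600)[::1]),alpha=1.5))
E
```

```text
from [ 651.3 -180.4    2.9] yaw -6.7 y.z -1.0 turn -0.0 shift [-0.0009  0.0009 -0.0012] grip 1.0 F [ 0.4  0.5 -0.3]
```

View pics/p5.png

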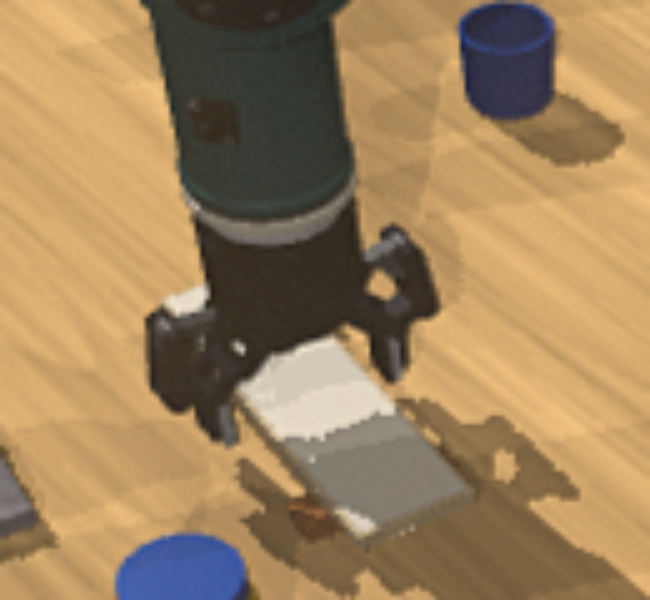

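The fingers straddle the shelf with no contact force, so I close and lift it a little.

>>> move_arm(deltas=[[[0,0,0],[0,0.001,0],0.6],[[0,0,0],[0,0.001,0],0.6],[[0,0,0],[0,0.001,0],0.6],[[0,0,0],[0,0.001,0],0.6],[[0,0,0],[0,-0.008,0],0.6],[[0,0,0],[0,-0.02,0],0.6],[[0,0,0],[0,-0.03,0],0.6],[[0,0,0],[0,-0.03,0],0.6]])

```text
time: 19.73
ee_pos: [651.7, -181.0, 33.7]
tool_rot: [-1.15, 1.293, -1.297]
ft_force: [0.3, -0.2, -3.2]
gripper_width: 0.729
```

```bash
python3 - <<'E'
from h import *
go(568,228,190,106)
print(env.read_state()["wrist_torque"].round(2))
d=env.snapshot("scene");P=cloud(d)
q=top(P,(650,-180),130,35,75)
im=d["image"]
# shelf top fit: bright pale points
m=(np.hypot(P[...,0]-650,P[...,1]+180)<130)&(P[...,2]>35)&(P[...,2]<80)&(im.min(2)>50)
q=P[m]; c=q.mean(0); u,s,vt=np.linalg.svd(q-c,full_matrices=False); print(len(q),c.round(1),"normal",vt[2].round(3),"long",vt[0].round(3))
cv2.imwrite("pics/p6.png",cv2.convertScaleAbs(cv2.resize(im[110:260,130:260],(520,600)),alpha=1.5))
E
```

```text
from [ 651.7 -181.    33.7] yaw -6.7 y.z -1.0 turn -11.27 shift [-0.3963 -0.1568 -0.1308] grip 0.729 F [ 0.3 -0.2 -3.2]
[ 0.02 -0.06  0.02]
1235 [ 658.3 -143.1   58.1] normal [ 0.012 -0.002 -1.   ] long [ 0.081  0.997 -0.001]
```

View pics/p6.png

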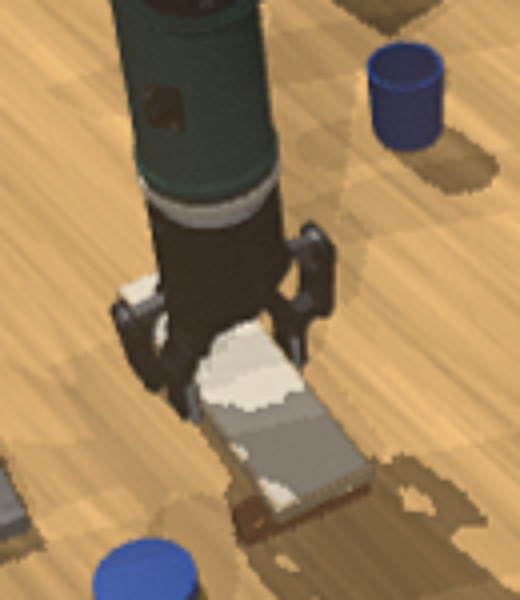

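The shelf is held level, opening 62 mm and 3.2 N of weight with almost no moment. I lift it and carry it over.

>>> move_arm(deltas=[[[0,0,0],[0,-0.03,0],0.6],[[0,0,0],[0,-0.07,0],0.6],[[0,0,0],[0,-0.11,0],0.6],[[0,0.3,0],[-0.02,-0.13,-0.007],0.6],[[0,0.9,0],[-0.055,-0.13,-0.018],0.6],[[0,1.6,0],[-0.1,-0.13,-0.033],0.6],[[0,2.3,0],[-0.145,-0.13,-0.048],0.6],[[0,3,0],[-0.19,-0.13,-0.063],0.6]])

```text
time: 20.78
ee_pos: [609.6, 16.8, 161.9]
tool_rot: [-0.832, 1.668, -1.666]
ft_force: [0.3, 0.2, -4.1]
gripper_width: 0.729
```

```bash
python3 -c "
from h import *
go(567,227.5,165,106)"
```

```text
from [609.6  16.8 161.9] yaw -37.0 y.z -1.0 turn -14.3 shift [-0.1426 -0.003  -0.1608] grip 0.729 F [ 0.3  0.2 -4.1]
```

>>> move_arm(deltas=[[[0,0.7,0],[-0.03,0,-0.034],0.6],[[0,1.4,0],[-0.06,0,-0.067],0.6],[[0,2.1,0],[-0.09,0,-0.1],0.6],[[0,2.8,0],[-0.12,0,-0.135],0.6],[[0,3.4,0],[-0.137,0,-0.155],0.6],[[0,3.7,0],[-0.1425,0,-0.16],0.6],[[0,3.7,0],[-0.1425,0,-0.16],0.6],[[0,3.7,0],[-0.1425,0,-0.16],0.6]])

```text
time: 21.78
ee_pos: [567.4, 224.8, 162.1]
tool_rot: [-0.297, 2.069, -2.069]
ft_force: [0.4, -0.7, -3.2]
gripper_width: 0.731
```

```bash
python3 - <<'E'
from h import *
for n in("scene","top"):
    d=env.snapshot(n);P=cloud(d);im=d["image"]
    m=(np.hypot(P[...,0]-568,P[...,1]-228)<125)&(abs(P[...,2]-187)<14)&(im.min(2)>45)
    q=P[m]; 
    if len(q)<50: print(n,len(q)); continue
    c=q.mean(0); u,s,vt=np.linalg.svd(q-c,full_matrices=False); print(n,len(q),c.round(1),"normal",vt[2].round(3),cv2.minAreaRect(q[:,:2].astype(np.float32)))
go(567,227.5,110,106)
E
```

```text
scene 2285 [609.  239.5 186.1] normal [0.003 0.012 1.   ] ((570.9232177734375, 226.5365447998047), (222.248046875, 76.02861785888672), 17.659927368164062)
top 2045 [548.6 214.4 187.2] normal [ 0.003 -0.016  1.   ] ((569.0001831054688, 223.81192016601562), (221.00308227539062, 89.68994140625), 15.181655883789062)
from [567.6 224.6 162.2] yaw -73.7 y.z -1.0 turn -17.97 shift [-0.0003  0.0522 -0.0029] grip 0.732 F [-0.8 -0.3 -3.4]
```

>>> move_arm(deltas=[[[0,0,0],[0,0.02,-0.0033],0.6],[[0,0,0],[0,0.04,-0.0033],0.6],[[0,0,0],[0,0.055,-0.0033],0.6],[[0,0,0],[0,0.06,-0.0033],0.6],[[0,0,0],[0,0.062,-0.0033],0.6],[[0,0,0],[0,0.062,-0.0033],0.6],[[0,0,0],[0,0.062,-0.0033],0.6]])

```text
time: 22.75
ee_pos: [567.1, 228.6, 101.1]
tool_rot: [-0.294, 2.069, -2.068]
ft_force: [-0.0, 0.5, -3.1]
gripper_width: 0.729
```

```bash
python3 - <<'E'
from h import *
out=[]
for n in("scene","top"):
    d=env.snapshot(n);P=cloud(d);im=d["image"]
    m=(np.hypot(P[...,0]-568,P[...,1]-228)<125)&(abs(P[...,2]-126)<10)&(im.min(2)>45)
    q=P[m]; c=q.mean(0); u,s,vt=np.linalg.svd(q-c,full_matrices=False); print(n,len(q),c.round(1),"normal",vt[2].round(3),cv2.minAreaRect(q[:,:2].astype(np.float32)))
    u,v=(265,215) if n=="scene" else (70,95)
    out.append(cv2.convertScaleAbs(cv2.resize(im[v:v+140,u:u+120],(400,467)),alpha=1.6))
cv2.imwrite("pics/p7.png",np.hstack(out))
go(567,227.5,94,106)
E
```

```text
scene 2080 [608.  243.2 125.3] normal [ 0.001 -0.011 -1.   ] ((569.1976928710938, 233.8301544189453), (221.69154357910156, 82.58488464355469), 13.954621315002441)
top 1754 [548.9 218.3 126. ] normal [ 0.001 -0.013  1.   ] ((568.546875, 227.516357421875), (220.8844451904297, 89.09689331054688), 14.765165328979492)
from [566.9 228.6 100.9] yaw -73.7 y.z -1.0 turn -17.97 shift [0.0002 0.0069 0.0011] grip 0.734 F [ 0.1 -0.5 -2.8]
```

View pics/p7.png

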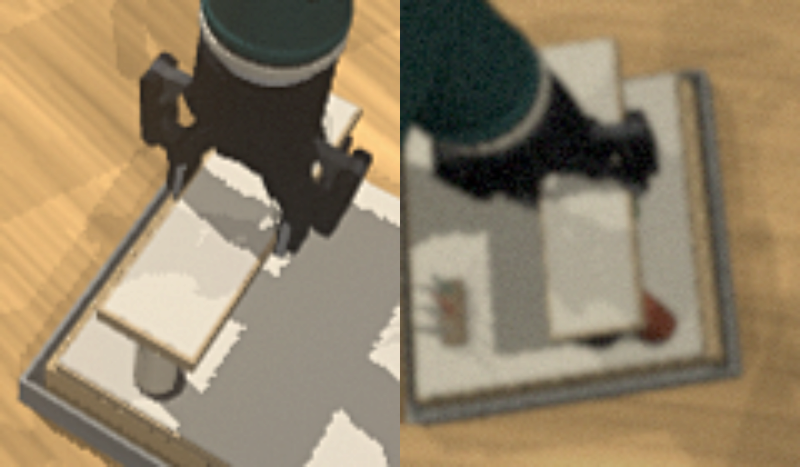

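The shelf is above all three props and lined up with the hearth, so I lower it slowly.

>>> move_arm(deltas=[[[0,0,0],[0,0.002,0],0.6],[[0,0,0],[0,0.004,0],0.6],[[0,0,0],[0,0.005,0],0.6],[[0,0,0],[0,0.006,0],0.6],[[0,0,0],[0,0.006,0],0.6]])

```text
time: 23.48
ee_pos: [566.6, 228.5, 94.8]
tool_rot: [-0.296, 2.069, -2.069]
ft_force: [-1.3, -0.5, 1.9]
gripper_width: 0.733
```

>>> move_arm(deltas=[[[0,0,0],[0,0,0],0.8],[[0,0,0],[0,0,0],0.9],[[0,0,0],[0,0,0],1.0],[[0,0,0],[0,0,0],1.0],[[0,0,0],[0,-0.01,0],1.0],[[0,0,0],[0,-0.03,0],1.0],[[0,0,0],[0,-0.07,0],1.0],[[0,0,0],[0,-0.1,0],1.0]])

```text
time: 24.48
ee_pos: [567.1, 228.7, 196.7]
tool_rot: [-0.294, 2.069, -2.068]
ft_force: [0.8, 0.4, 0.2]
gripper_width: 1.004
```

```bash
python3 - <<'E'
from h import *
go(392.2,-351.7,150,-42)
E
```

```text
from [567.1 228.7 196.7] yaw -73.7 y.z -1.0 turn -3.17 shift [0.3305 0.046  0.5082] grip 1.004 F [0.8 0.4 0.2]
```

>>> move_arm(deltas=[[[0,0,0],[0.02,-0.005,0.03],1.0],[[0,-0.4,0],[0.053,0,0.081],1.0],[[0,-0.8,0],[0.086,0,0.132],1.0],[[0,-1.2,0],[0.119,0,0.183],1.0],[[0,-1.6,0],[0.152,0.01,0.234],1.0],[[0,-2,0],[0.185,0.02,0.285],1.0],[[0,-2.4,0],[0.218,0.03,0.335],1.0],[[0,-2.8,0],[0.251,0.04,0.386],1.0]])

```text
time: 25.48
ee_pos: [433.4, -214.4, 155.0]
tool_rot: [-0.72, 1.765, -1.768]
ft_force: [1.6, 0.0, -0.9]
gripper_width: 0.998
```

```bash
python3 - <<'E'
from h import *
for n in("scene","top"):
    d=env.snapshot(n);P=cloud(d);im=d["image"]
    q=top(P,(568,228),125,113,127)
    c=q.mean(0); u,s,vt=np.linalg.svd(q-c,full_matrices=False); print(n,len(q),c.round(1),"normal",vt[2].round(3),cv2.minAreaRect(q[:,:2].astype(np.float32)))
    q=top(P,(392,-352),45,55,69); 
    if len(q): print(" cup",len(q),cv2.minAreaRect(q[:,:2].astype(np.float32)))
cv2.imwrite("pics/p8.png",cv2.convertScaleAbs(cv2.resize(env.snapshot("scene")["image"][214:384,250:450],(800,680))[:600],alpha=1.5))
go(392.2,-351.7,110,-42)
E
```

```text
scene 2973 [577.1 233.5 119.1] normal [ 0.001 -0.003 -1.   ] ((569.553955078125, 230.32534790039062), (222.2318572998047, 65.19200134277344), 16.268310546875)
 cup 76 ((392.95172119140625, -349.65093994140625), (54.637325286865234, 53.6736946105957), 61.61565017700195)
top 2426 [564.9 225.4 120. ] normal [ 0.001 -0.007  1.   ] ((568.6214599609375, 227.3845672607422), (220.7946319580078, 66.05992126464844), 16.533475875854492)
 cup 64 ((398.3841857910156, -340.6436767578125), (24.55320930480957, 53.7479133605957), 61.804744720458984)
from [ 433.1 -215.1  154.6] yaw -46.1 y.z -1.0 turn -0.41 shift [0.1242 0.0447 0.07  ] grip 0.998 F [-0.1  0.9 -0. ]
```

View pics/p8.png

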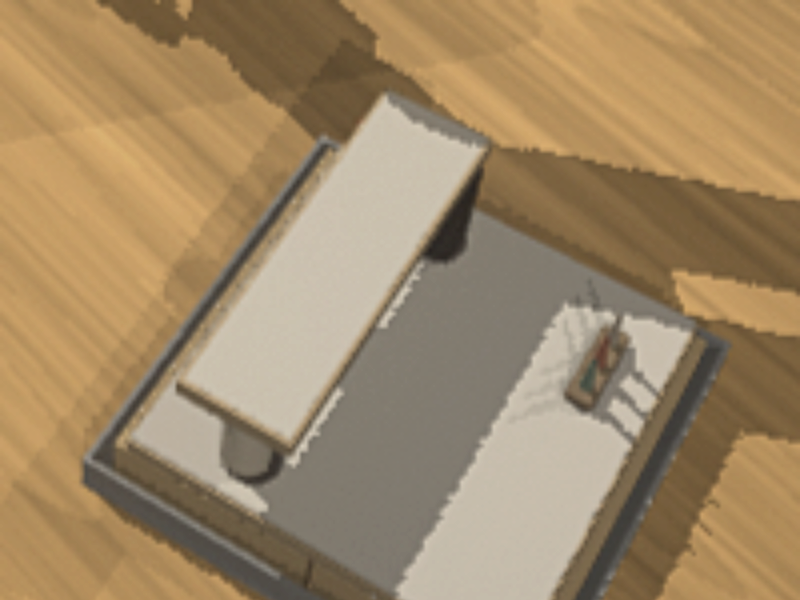

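The shelf lies level on its props, centred at about (569.1, 228.9) at yaw 16.4°. Next is the cup.

>>> move_arm(deltas=[[[0,-0.2,0],[0.04,0.015,0.023],1.0],[[0,-0.4,0],[0.08,0.03,0.046],1.0],[[0,-0.4,0],[0.115,0.044,0.065],1.0],[[0,-0.4,0],[0.124,0.0447,0.07],1.0],[[0,-0.4,0],[0.124,0.0447,0.07],1.0],[[0,-0.4,0],[0.124,0.0447,0.07],1.0]], grip_force=40)

```text
time: 26.38
ee_pos: [394.4, -347.5, 110.2]
tool_rot: [-0.772, 1.722, -1.721]
ft_force: [0.2, 0.5, 0.4]
gripper_width: 1.003
```

```bash
python3 - <<'E'
from h import *
go(392.2,-351.7,24,-42)
E
```

```text
from [ 394.4 -347.5  110.2] yaw -41.7 y.z -1.0 turn 0.03 shift [0.0047 0.0862 0.0012] grip 1.003 F [0.2 0.5 0.4]
```

>>> move_arm(deltas=[[[0,0,0],[0.0045,0.045,0.001],1.0],[[0,0,0],[0.0045,0.09,0.001],1.0],[[0,0,0],[0.0045,0.092,0.001],1.0],[[0,0,0],[0.0045,0.092,0.001],0.5],[[0,0,0],[0.0045,0.092,0.001],0.5],[[0,0,0],[0.0045,0.092,0.001],0.5],[[0,0,0],[0.0045,0.092,0.001],0.5],[[0,0,0],[0.0045,0.092,0.001],0.5]])

```text
time: 27.38
ee_pos: [392.5, -353.7, 19.7]
tool_rot: [-0.77, 1.719, -1.725]
ft_force: [-0.3, 1.8, 8.2]
gripper_width: 0.642
```

>>> move_arm(deltas=[[[0,0,0],[0,-0.02,0],0.5],[[0,0,0],[0,-0.06,0],0.5],[[0,0,0],[0,-0.11,0],0.5],[[0,0,0],[0,-0.16,0],0.5],[[0,0,0],[0,-0.2,0],0.5],[[0,0,0],[0,-0.2,0],0.5]])

```text
time: 28.12
ee_pos: [393.3, -355.1, 222.2]
tool_rot: [-0.769, 1.713, -1.73]
ft_force: [0.8, -0.1, -1.9]
gripper_width: 0.642
```

```bash
python3 - <<'E'
from h import *
go(569,229,220,16)
for n in("scene","top"):
    d=env.snapshot(n);P=cloud(d);im=d["image"].astype(int)
    m=(np.hypot(P[...,0]-392,P[...,1]+352)<60)&(im[...,0]>1.8*im[...,2])&(P[...,2]>100)
    q=P[m]; print(n,len(q),q.min(0).round(1),q.max(0).round(1))
    cv2.imwrite(f"pics/{n}9.png",cv2.convertScaleAbs(cv2.resize(d["image"][40:190,160:310],(600,600)),alpha=1.6))
E
```

```text
from [ 393.3 -355.1  222.2] yaw -41.7 y.z -1.0 turn -5.77 shift [-0.5528 -0.0008 -0.2577] grip 0.642 F [ 0.8 -0.1 -1.9]
scene 338 [ 366.6 -380.8  205.3] [ 431.4 -324.   425.5]
top 1214 [ 332.3 -369.7  204. ] [ 436.2 -304.1  641.6]
```

View pics/scene9.png

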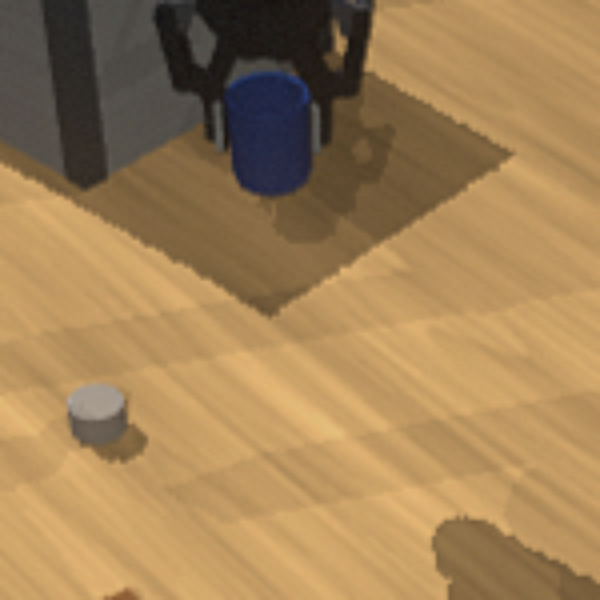

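The cup is held upright, its rim between the pads. I carry it over.

>>> move_arm(deltas=[[[0,-0.3,0],[-0.03,0,-0.014],0.5],[[0,-0.8,0],[-0.08,0,-0.037],0.5],[[0,-1.4,0],[-0.13,0,-0.06],0.5],[[0,-2,0],[-0.18,0,-0.083],0.5],[[0,-2.6,0],[-0.23,0,-0.107],0.5],[[0,-3.2,0],[-0.28,0,-0.13],0.5],[[0,-3.8,0],[-0.33,0,-0.153],0.5],[[0,-4.2,0],[-0.37,0,-0.172],0.5]])

```text
time: 29.22
ee_pos: [508.4, 39.7, 215.9]
tool_rot: [-1.215, 1.206, -1.201]
ft_force: [1.0, -0.7, -1.6]
gripper_width: 0.649
```

```bash
python3 - <<'E'
from h import *
go(569,229,215,16)
E
```

```text
from [508.4  39.7 215.9] yaw 0.5 y.z -1.0 turn -1.55 shift [-0.1888  0.0008  0.0621] grip 0.649 F [ 1.  -0.7 -1.6]
```

>>> move_arm(deltas=[[[0,-0.4,0],[-0.045,0,0.015],0.5],[[0,-0.8,0],[-0.09,0,0.03],0.5],[[0,-1.2,0],[-0.135,0,0.045],0.5],[[0,-1.5,0],[-0.17,0,0.056],0.5],[[0,-1.55,0],[-0.186,0,0.062],0.5],[[0,-1.55,0],[-0.187,0.02,0.062],0.5],[[0,-1.55,0],[-0.187,0.045,0.062],0.5],[[0,-1.55,0],[-0.187,0.05,0.062],0.5]])

```text
time: 30.22
ee_pos: [568.3, 223.6, 164.9]
tool_rot: [-1.332, 1.009, -1.003]
ft_force: [-0.7, -0.1, -0.3]
gripper_width: 0.643
```

```bash
python3 - <<'E'
from h import *
go(569,229,140,16)
out=[]
for n in("scene","top"):
    d=env.snapshot(n);P=cloud(d);im=d["image"].astype(int)
    m=(np.hypot(P[...,0]-569,P[...,1]-229)<45)&(im[...,0]>1.8*im[...,2])&(P[...,2]>140)&(P[...,2]<225)
    q=P[m]
    if len(q): print(n,len(q),q.min(0).round(1),q.max(0).round(1))
    u,v=(265,180) if n=="scene" else (60,75)
    out.append(cv2.convertScaleAbs(cv2.resize(d["image"][v:v+160,u:u+130],(400,492)),alpha=1.6))
cv2.imwrite("pics/p10.png",np.hstack(out))
go(569,229,140,16)
E
```

```text
from [568.3 223.6 164.9] yaw 15.7 y.z -1.0 turn -0.03 shift [-0.005   0.0249  0.0023] grip 0.643 F [-0.7 -0.1 -0.3]
scene 54 [543.5 215.1 149.2] [592.1 251.9 210.1]
top 357 [531.7 192.9 147.2] [600.  238.7 224.2]
from [569.8 224.  166.6] yaw 15.7 y.z -1.0 turn -0.03 shift [-0.005   0.0266  0.0007] grip 0.641 F [-0.1 -0.3 -1.1]
```

View pics/p10.png

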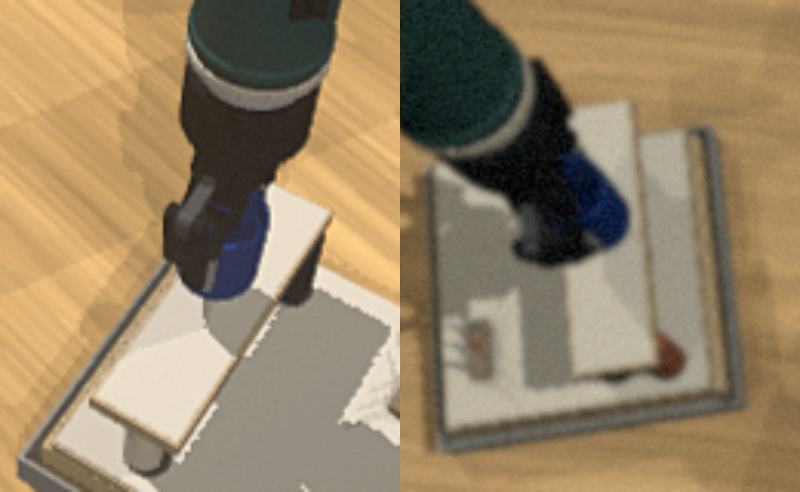

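>>> move_arm(deltas=[[[0,0,0],[-0.005,0.005,0],0.5],[[0,0,0],[-0.005,0.012,0],0.5],[[0,0,0],[-0.005,0.019,0],0.5],[[0,0,0],[-0.005,0.022,0],0.5],[[0,0,0],[-0.005,0.023,0],0.5],[[0,0,0],[-0.005,0.024,0],0.5],[[0,0,0],[-0.005,0.024,0],0.5]])

```text
time: 31.2
ee_pos: [569.4, 229.6, 143.8]
tool_rot: [-1.327, 1.004, -1.004]
ft_force: [-1.1, 0.4, -1.0]
gripper_width: 0.646
```

```bash
python3 - <<'E'
from h import *
go(569,229,140,16)
out=[]
for n in("scene","top"):
    d=env.snapshot(n)
    u,v=(290,210) if n=="scene" else (85,105)
    out.append(cv2.convertScaleAbs(cv2.resize(d["image"][v:v+100,u:u+80],(400,500),interpolation=cv2.INTER_CUBIC),alpha=2))
cv2.imwrite("pics/p11.png",np.hstack(out))
E
```

```text
from [569.4 229.6 143.8] yaw 15.8 y.z -1.0 turn -0.02 shift [ 0.0005  0.0038 -0.0006] grip 0.646 F [-1.1  0.4 -1. ]
```

View pics/p11.png

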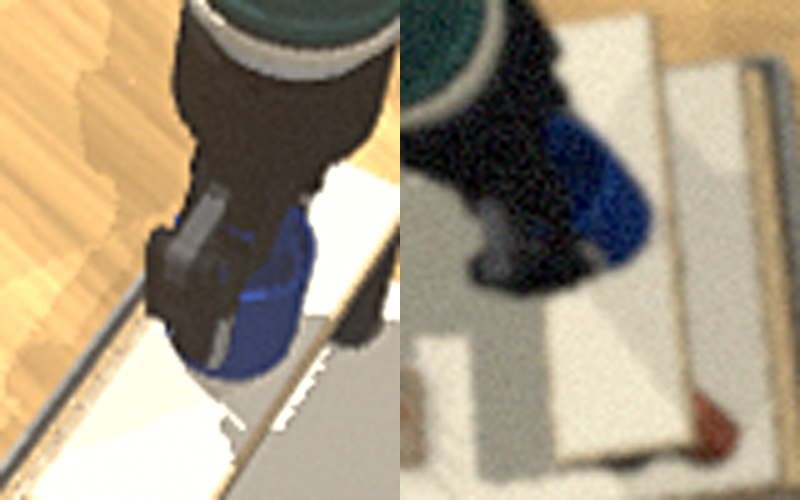

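The cup hovers about 4 mm above the shelf's middle, upright. I lower it gently.

>>> move_arm(deltas=[[[0,0,0],[0,0.0015,0],0.5],[[0,0,0],[0,0.0025,0],0.5],[[0,0,0],[0,0.0033,0],0.5],[[0,0,0],[0,0.004,0],0.5],[[0,0,0],[0,0.004,0],0.5]])

```text
time: 31.92
ee_pos: [569.3, 229.6, 139.8]
tool_rot: [-1.327, 1.004, -1.004]
ft_force: [-1.0, -0.5, 0.5]
gripper_width: 0.644
```

>>> move_arm(deltas=[[[0,0,0],[0,0.0007,0],0.5],[[0,0,0],[0,0.0007,0],0.5],[[0,0,0],[0,0.0007,0],0.7],[[0,0,0],[0,0.0007,0],0.8],[[0,0,0],[0,0.0007,0],0.9],[[0,0,0],[0,0.0007,0],1.0],[[0,0,0],[0,0.0007,0],1.0],[[0,0,0],[0,0.0007,0],1.0]])

```text
time: 32.92
ee_pos: [569.3, 229.7, 138.9]
tool_rot: [-1.327, 1.004, -1.004]
ft_force: [-0.2, -0.5, -0.3]
gripper_width: 1.001
```

>>> move_arm(deltas=[[[0,0,0],[0,-0.02,0],1.0],[[0,0,0],[0,-0.06,0],1.0],[[0,0,0],[0,-0.11,0],1.0],[[0,0,0],[0.04,-0.13,0],1.0],[[0,0,0],[0.09,-0.13,0],1.0],[[0,0,0],[0.14,-0.13,0],1.0],[[0,0,0],[0.19,-0.13,0],1.0],[[0,0,0],[0.24,-0.13,0],1.0]])

```text
time: 33.92
ee_pos: [634.7, -2.9, 269.1]
tool_rot: [-1.327, 1.004, -1.004]
ft_force: [0.5, -0.4, -0.3]
gripper_width: 0.999
```

```bash
python3 - <<'E'
from h import *
out=[]
for n in("scene","top"):
    d=env.snapshot(n);P=cloud(d)
    q=top(P,(569,229),125,113,127); c=q.mean(0); vt=np.linalg.svd(q-c,full_matrices=False)[2]
    print(n,"shelf z",np.median(q[:,2]).round(1),"normal",vt[2].round(3),cv2.minAreaRect(q[:,:2].astype(np.float32)))
    q=top(P,(569,229),50,174,190); print(" cup rim",len(q),np.median(q[:,2]).round(1),cv2.minAreaRect(q[:,:2].astype(np.float32)), "normal",np.linalg.svd(q-q.mean(0),full_matrices=False)[2][2].round(3))
    u,v=(265,200) if n=="scene" else (60,85)
    out.append(cv2.convertScaleAbs(cv2.resize(d["image"][v:v+160,u:u+130],(400,492)),alpha=1.6))
cv2.imwrite("pics/p12.png",np.hstack(out))
go(569,229,140,16)
E
```

```text
scene shelf z 119.1 normal [-0.001  0.006  1.   ] ((569.4757080078125, 230.35687255859375), (222.58193969726562, 64.7467041015625), 16.228038787841797)
 cup rim 240 179.9 ((570.65966796875, 230.1479034423828), (55.801246643066406, 54.038089752197266), 61.067352294921875) normal [-0.004  0.006 -1.   ]
top shelf z 119.3 normal [-0.025  0.04  -0.999] ((483.59259033203125, 172.9049835205078), (18.141565322875977, 41.58928680419922), 74.3438491821289)
  return _methods._mean(a, axis=axis, dtype=dtype,
  ret = ret.dtype.type(ret / rcount)
<stdin>:7: RuntimeWarning: Mean of empty slice.
  ret = um.true_divide(
Traceback (most recent call last):
IndexError: index 2 is out of bounds for axis 0 with size 0
```

The scene camera shows the cup rim level, about 1 mm from the shelf's middle. The arm hides the tier from the top camera. I take one last look and then sign off.

```bash
python3 - <<'E'
from h import *
d=env.snapshot("scene")
cv2.imwrite("pics/p13.png",cv2.convertScaleAbs(cv2.resize(d["image"][200:384,250:450],(650,598)),alpha=1.6))
print(env.read_state()["qvel"].round(3))
E
```

```text
[ 0.047 -0.01   0.023  0.025  0.01   0.015]
```

View pics/p13.png

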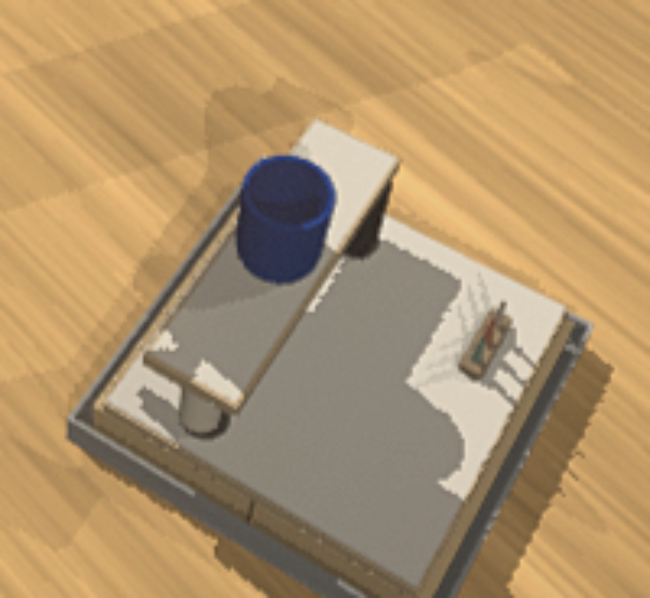

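The cup stands upright mid-shelf (crop pixel 285,220), the shelf sits on its props and the arm is clear of it all.

```bash
python3 -c "
from cell import env
print(env.sign_off())"
```

```text
the job is handed in; nothing more can be done
None
```

The tier is built and handed in at about 34 s of the 131 s. The sign-off gives no verdict, so what follows is from my own camera checks.

- **Props:** The square and hex props stand on the pair of marks and the round one on the single mark. Each measured within about 3 mm of its mark before the shelf went on. The round prop's figure is from the scene camera only.
- **Shelf:** It lies level, with its top at about 119.5 mm. Before the cup was placed its centre measured (569.1, 228.9), against my estimate of (568.5, 228.5) for the tier's middle. It runs within 1° of the hearth's x axis. With the cup on it, the scene camera still shows it level and in place.
- **Cup:** It stands upright, let go, about 1 mm from the middle of the shelf by the scene camera.
- **Arm:** It is open and clear of everything.

**Failed or differing checks:**
- **Top camera:** The arm blocked its view of the tier at the end, so the final check comes from the scene camera alone.
- **Camera agreement:** The two cameras differed by up to about 5 mm, mostly in y. I used the average of the two wherever both could see.
- **Dish:** It is hidden under the shelf in the last pictures. It looked unmoved before the shelf went on, and the gripper never went near it afterwards.
- **First turn:** It took the last joint the long way round. I corrected it before touching anything.

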